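# Hold a dowel dispenser's stop plunger up

## Robot

A 6-joint arm with a two-finger parallel gripper is mounted at the origin on the work surface. World frame = base frame: x ahead of the robot, y to its left, z up, the work surface at z = 0. Lengths are in m, angles in rad, forces in N, time in s.
With the tool pointing down it reaches from about 0.35 to 0.975 m from the base axis. Payload 4.9 kg.
Tool frame: the origin (TCP) lies on the centre line of the jaws, within the pads' length; the fingertips stand manip.tcp_to_tips ahead of it and the grasp point (between the pads) is the TCP (manip.tcp_to_tips is the distance from the TCP to the fingertips, in m); y points along the fingers, z is the direction in which the jaws open and shut, and the axes are right-handed (so a half turn about y gives the same grasp; the last joint's range is limited). The gripper opens to 85 mm and grips with 20 to 120 N. Pads are 22 mm wide; open, the fingers measure 114 mm over their backs; the gripper's body (76 mm by 85 mm) begins 54 mm behind the grasp point. The pads swing forward as they close: fully open they stand 13 mm farther back than shut.
Start: joints at [-1.455, 0.053, 1.613, -0, 1.476, -0.119], TCP at [0.145, -0.608, 0.25] pointing down, gripper open.
Joint ranges: [-3.01, 3.01], [-1.01, 2.22], [0.06, 2.58], [-1.02, 4.17], [0.09, 2.62], [-3.14, 3.14]. Speed limits (rad/s): [2.57, 2.57, 3.14, 3.14, 3.14, 3.14].

## Interface

Orientations are given as a unit quaternion [w, x, y, z].
In Python, from plant import manip gives the robot as it stands.
- The arm moves only by the tool apply_moves, never from a script. Its argument "moves" is a list of rows, each a list of 7 numbers: the gripper's target within -1 to 1 (shut at 1, half-way at 0, fully open at -1), then the shift along the tool's x, y, z in mm, then the turn, a rotation vector about the tool's x, y, z in degrees. A call has 1 to 20 rows; each row shifts and turns the commanded pose from where the row before left it, along the tool's axes as they then stand; what a row does not reach is not made up. A row lasts 1/10 s, in which the tool goes at most 50 mm and 8.59 degrees, less where a joint would pass 70% of its speed; a pose out of reach is approached as far as the arm can. A call with a gripper value outside its range is refused whole. The fingers move at their own pace and stop on an object; the grip force is fixed at half the most. Time passes only in rows, so rows that do not move let the fingers close. It gives the time, the measured TCP pose, the force and the opening at its end, in the units of the state.
- manip.state(): the state, without advancing time (a new reading comes with each control period).
- manip.grab_frame(name): name is "scene" or "top" or "wrist"; returns the picture (420x560x3 uint8, blue, green, red); there is no depth.
- manip.calibration(name): a dict with "mtx" (3x3 intrinsics, pixels), "T" (4x4, takes a point from camera to world coordinates); the wrist camera has in their place "T_tool_cam" (4x4, takes a point from camera to tool coordinates, whose origin is the TCP and whose axes are the tool frame's). Camera axes: x right, y down, z forward; pixel columns grow to the right and rows downward; lengths in m; the calibration is good to about 2 mm. The wrist camera is an equidistant fisheye: a pixel r from the principal point sees the ray r / f radians off the axis. A picture is of the moment at which its call begins: read the wrist's pose just before it. calibration takes no time and is no camera call.
- manip.job_done(): hands the job in, once; it reports no verdict.
The state is a dict: "time": time; "joint_pos": joint angles; "joint_vel": joint speeds; "joint_efforts": joint torques, N m; "tool_pos": TCP position; "tool_rot": TCP orientation; "contact_force": force on the tool from outside, world axes, zero at the start; "ft_torque": the same for the moment, N m; "gripper_width": opening from 0.0 (shut) to 1.0 (fully open).
Only numpy, scipy, OpenCV 4.12 (cv2) and the standard library are available. Lean on these libraries where they do the work, as an engineer would, in place of code of your own. Each camera call takes 0.05 s, during which the arm holds its last target. There are 200 camera calls.

## Task

Each of the two sloping lanes of the dowel dispenser holds a wooden dowel back with a sprung plunger pin, but the empty tray stands below the mouth of only one lane. Pull that lane's plunger fully up by its knob so that its dowel rolls down into the tray, and finish while still holding the plunger fully up. Leave the other lane closed with its dowel in place, and do not push the tray, the wood sheets, the glue bottle or the brush about.

Things in the scene. Friction and masses are not known exactly. Their poses are not given: they have to be found in the camera images.
- dispenser: fixed grey dispenser, two open-topped lanes side by side, 200 (x) x 234 mm (y). Origin: centre of its underside on the table; z up, lane mouths at -x (towards the robot), left lane centred at y = +65 mm, right at -65. Lanes 96 mm wide inside; sheet-metal floor falls 14 degrees, from 105 mm high at the back to 55 mm at the mouth. Each plunger stands at x = -40 mm, carried by a steel bridge over its lane
- plunger_left (a joint): left lane (+y): its sprung plunger pulled vertically: 0 = seated (pin tip 4 mm down in its seat hole in the lane floor), 0.034 m = fully up at the hard stop. The spring pulls it down with about 5 N when seated and 10 N fully up, and it snaps back if let go. A dowel can pass under the pin from about 0.027 m up
- plunger_right (a joint): right lane (-y): its sprung plunger pulled vertically: 0 = seated (pin tip 4 mm down in its seat hole in the lane floor), 0.034 m = fully up at the hard stop. The spring pulls it down with about 5 N when seated and 10 N fully up, and it snaps back if let go. A dowel can pass under the pin from about 0.027 m up
- knob_left (a point): centre of the black upright cylindrical pull knob (26 mm diameter, 28 mm tall) on the left lane's plunger, 146 mm above the table when seated; it moves up with the plunger. Below it a steel bush (18 mm across, top 128 mm high), held by a bridge across the lane (12 mm wide, its middle 14 mm nearer the mouth, top 116 mm high). Nothing else within 50 mm beside the knob or above it. z up, x and y as the dispenser's
- knob_right (a point): centre of the black upright cylindrical pull knob (26 mm diameter, 28 mm tall) on the right lane's plunger, 146 mm above the table when seated; it moves up with the plunger. Below it a steel bush (18 mm across, top 128 mm high), held by a bridge across the lane (12 mm wide, its middle 14 mm nearer the mouth, top 116 mm high). Nothing else within 50 mm beside the knob or above it. z up, x and y as the dispenser's
- mouth_left (a point): middle of the lower edge of the left lane's floor, where its dowel rolls out, 55 mm above the table
- mouth_right (a point): the same for the right lane
- dowel_left: loose wooden dowel, 22 mm diameter, 90 mm long, 25 g, lying across the left lane just uphill of its pin. Origin at its centre, y along its length; it rolls, so its x and z axes turn
- dowel_right: the same in the right lane
- tray: loose grey open tray, 140 (x) x 120 (y) x 45 mm high, walls 4 mm, 0.6 kg, empty, standing on the table below the mouth of either the left or the right lane. Origin at the centre of its underside
- sheets: loose flat stack of thin wood sheets, 130 x 100 x 16 mm, lying before the other lane's mouth. Origin at the centre of its underside
- glue: loose white bottle, 44 mm diameter, 130 mm high, standing to the left of the dispenser. Origin at the centre of its underside
- brush: loose paint brush, about 180 mm long, lying to the right of the dispenser. Origin at its underside
Mind the look-alikes: they are no part of the job. What is shaped like the dowel_left but purple is not meant.

How it is judged:
By the outcome, as a careful person would: the job done as asked, in the order asked, and still so for the second after the job is handed in, while the arm keeps its last pose, push and grip.
It also fails if it takes over 32 s, if anything falls off the work surface, if the arm or the gripper's body presses on something with over 40 N, if the wrist force passes 120 N, or if a joint passes its speed limit or range.

## Working session

There is one attempt and no reset: what is moved stays moved. The work goes in short steps, Python scripts to look and compute and a tool call to move; the robot and the scene stay as the last step left them, time stands still between calls to the robot, and variables do not carry over. Pictures are saved under pics/ and viewed, about 8 in all and at most 12, crops included, and the job is handed in when it is done.

Besides the shell and the picture viewer there is one more tool, called after ">>>" in YAML: its name, and indented under it one key for each argument. apply_moves: Moves the arm, as the interface text tells. Its arguments: {"type":"object","properties":{"moves":{"type":"array","items":{"type":"array","items":{"type":"number"}}}},"required":["moves"]}

```bash
mkdir -p pics
python3 - <<'E'
from plant import manip
import cv2,numpy as np
np.set_printoptions(precision=4,suppress=True)
print(manip.state(), manip.tcp_to_tips)
for n in("scene","top"):
    cv2.imwrite(f"pics/{n}0.png",manip.grab_frame(n)); c=manip.calibration(n); print(n,c["mtx"],c["T"])
c=manip.calibration("wrist");print(c)
E
```

```text
{'time': 0.0, 'joint_pos': array([-1.455 ,  0.0534,  1.6143,  0.    ,  1.476 , -0.119 ]), 'joint_vel': array([-0.0012,  0.0012,  0.0006, -0.0009, -0.0013, -0.0005]), 'joint_efforts': array([  0.0003, -39.3683, -37.0175,  -0.    ,   0.0072,  -0.    ]), 'tool_pos': array([ 0.1453, -0.6073,  0.249 ]), 'tool_rot': array([ 0.0828, -0.0828,  0.703 , -0.7015]), 'contact_force': array([1.4906, 0.0475, 0.3152]), 'ft_torque': array([-0.0083, -0.0047,  0.0717]), 'gripper_width': 1.0002278233178168} 0.019
scene [[511.7524   0.     286.1416]
 [  0.     511.7524 211.0396]
 [  0.       0.       1.    ]] [[ 0.3809  0.7799 -0.4967  1.1377]
 [ 0.9246 -0.3195  0.2075 -0.1596]
 [ 0.0031 -0.5383 -0.8428  1.0205]
 [ 0.      0.      0.      1.    ]]
top [[430.0279   0.     277.2723]
 [  0.     430.0279 200.4281]
 [  0.       0.       1.    ]] [[-0.0191 -0.9854  0.169   0.3954]
 [-0.9995  0.0232  0.0225  0.052 ]
 [-0.0261 -0.1685 -0.9854  1.2547]
 [ 0.      0.      0.      1.    ]]
{'mtx': array([[325.1923,   0.    , 275.3758],
       [  0.    , 325.1923, 208.2372],
       [  0.    ,   0.    ,   1.    ]]), 'T_tool_cam': array([[ 0.0011,  0.9558,  0.2941, -0.0748],
       [-0.0008, -0.2941,  0.9558, -0.1227],
       [ 1.    , -0.0013,  0.0005, -0.0005],
       [ 0.    ,  0.    ,  0.    ,  1.    ]])}
```

View pics/top0.png

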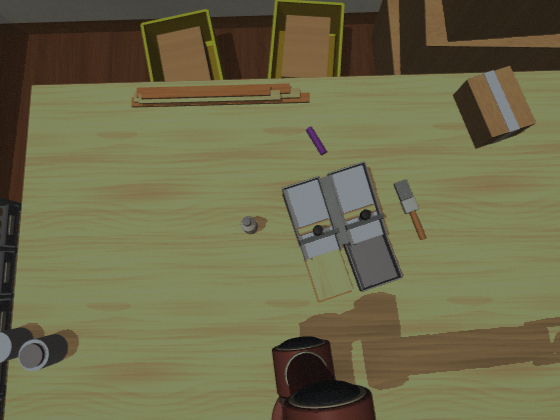

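View pics/scene0.png

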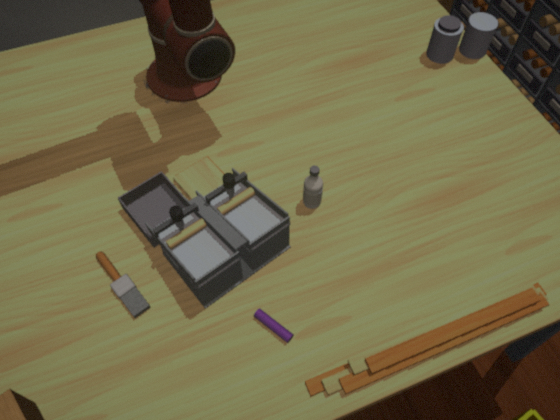

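The top picture shows the tray (372,262) at the mouth of the image-right lane, which is the right (-y) lane, and the sheets (328,275) before the left one. There are two candidate knobs: the right one at top (365,215) / scene (177,212), and the left one at top (318,230) / scene (229,180). The purple dowel (316,140) is a decoy. I choose the right knob and will check it in one crop and triangulate.

```bash
cat > h.py <<'E'
import cv2,numpy as np
from plant import manip
np.set_printoptions(precision=4,suppress=True)
def ray(n,uv):
    c=manip.calibration(n);d=np.linalg.inv(c["mtx"])@[*uv,1];return c["T"][:3,3],c["T"][:3,:3]@d
def atz(n,uv,z):
    o,d=ray(n,uv);return o+d*(z-o[2])/d[2]
def proj(n,p):
    c=manip.calibration(n);q=np.linalg.inv(c["T"])@[*p,1];q=c["mtx"]@q[:3];return q[:2]/q[2]
E
python3 - <<'E'
from h import *
a=cv2.imread("pics/top0.png")[150:310,270:420];b=cv2.imread("pics/scene0.png")[160:310,110:300]
f=lambda i,k:cv2.resize(i,None,fx=k,fy=k,interpolation=cv2.INTER_CUBIC)
a=f(a,2.5);b=f(b,2.1)
o=np.zeros((420,800,3),np.uint8);o[:400,:375]=a;o[:b.shape[0],385:385+b.shape[1]]=b
cv2.imwrite("pics/crop.png",cv2.convertScaleAbs(o,alpha=1.5))
for n,r,l in(("top",(365,215),(318,230)),("scene",(177,212),(229,180))):
    print(n,"R",atz(n,r,.146),"L",atz(n,l,.146))
E
```

```text
top R [ 0.5419 -0.149   0.146 ] L [ 0.5057 -0.0263  0.146 ]
scene R [ 0.5407 -0.1496  0.146 ] L [ 0.5048 -0.0263  0.146 ]
```

View pics/crop.png

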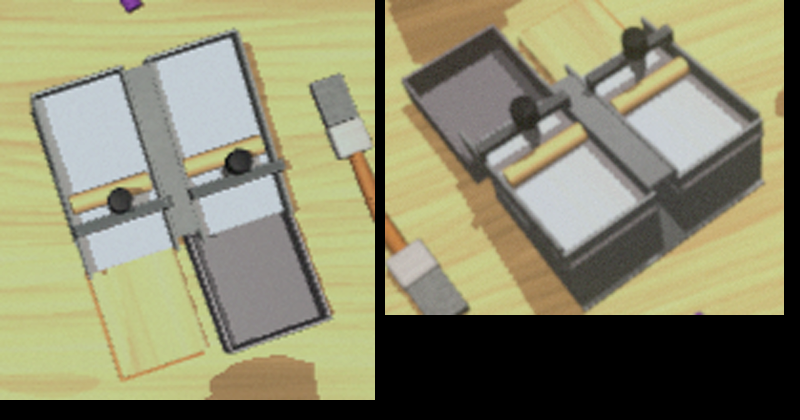

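The crop confirms the tray is under the right lane (top knob at crop (238,162)) and both dowels lie behind their pins. The knobs measure 128 mm apart (130 expected), so the positions are consistent. Next I work out the move in tool axes.

```bash
cat >> h.py <<'E'
from scipy.spatial.transform import Rotation as R
def delta(t):
    s=manip.state();Q=R.from_quat(s["tool_rot"],scalar_first=True)
    print("t",s["time"],"pos",s["tool_pos"],"axes\n",Q.as_matrix());print("tool shift mm",Q.inv().apply(np.array(t)-s["tool_pos"])*1e3, "F",s["contact_force"])
E
python3 -c "
from h import *
delta([.5415,-.1492,.24])"
```

```text
t 0.1 pos [ 0.1454 -0.6073  0.2492] axes
 [[-0.9726 -0.0002  0.2327]
 [-0.2327  0.0018 -0.9726]
 [-0.0003 -1.     -0.0018]]
tool shift mm [-491.8641    9.9606 -353.354 ] F [ 0.2278  0.3462 -0.6674]
```

>>> apply_moves:
  moves:
    - [-1,-29,0.5,-21,0,0,0]
    - [-1,-29,0.5,-21,0,0,0]
    - [-1,-29,0.5,-21,0,0,0]
    - [-1,-29,0.5,-21,0,0,0]
    - [-1,-29,0.5,-21,0,0,0]
    - [-1,-29,0.5,-21,0,0,0]
    - [-1,-29,0.5,-21,0,0,0]
    - [-1,-29,0.5,-21,0,0,0]
    - [-1,-29,0.5,-21,0,0,0]
    - [-1,-29,0.5,-21,0,0,0]
    - [-1,-29,0.5,-21,0,0,0]
    - [-1,-29,0.5,-21,0,0,0]
    - [-1,-29,0.5,-21,0,0,0]
    - [-1,-29,0.5,-21,0,0,0]
    - [-1,-29,0.5,-21,0,0,0]
    - [-1,-29,0.5,-21,0,0,0]
    - [-1,-28,0.5,-17,0,0,0]
    - [-1,0,0,0,0,0,0]
    - [-1,0,0,0,0,0,0]

```text
time: 2.0
tool_pos: [0.5416, -0.1496, 0.2411]
tool_rot: [0.083, -0.084, 0.702, -0.702]
contact_force: [-0.3, 0.4, -0.6]
gripper_width: 1.001
```

```bash
python3 -c "
from h import *
delta([.5415,-.1492,.149])
s=manip.state();Q=R.from_quat(s['tool_rot'],scalar_first=True)
im=manip.grab_frame('wrist')
c=manip.calibration('wrist')
def pw(p):
    q=np.linalg.inv(c['T_tool_cam'])@[*Q.inv().apply(np.array(p)-s['tool_pos']),1]
    q=q[:3];th=np.arctan2(np.hypot(*q[:2]),q[2]);return c['mtx'][:2,2]+c['mtx'][0,0]*th*q[:2]/np.hypot(*q[:2])
for z in(.132,.146,.16):
    u=pw([.5415,-.1492,z]);print(z,u);cv2.circle(im,tuple(int(round(v)) for v in u),2,(0,0,255),-1)
cv2.imwrite('pics/w1.png',cv2.convertScaleAbs(im,alpha=1.5))
"
```

```text
t 2.0 pos [ 0.5416 -0.1496  0.2411] axes
 [[-0.9722 -0.0015  0.234 ]
 [-0.234   0.0001 -0.9722]
 [ 0.0014 -1.     -0.0005]]
tool shift mm [-0.1288 92.1137 -0.378 ] F [-0.2844  0.424  -0.5546]
0.132 [275.4333 212.5109]
0.146 [275.4438 218.6005]
0.16 [275.4557 225.4328]
```

View pics/w1.png

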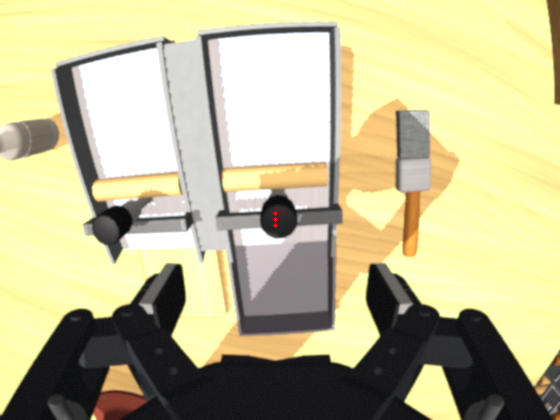

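The wrist picture shows the right knob centred at about (279,217) against a predicted 275, so I shift about +2 mm along tool z. The lane below it leads into the tray, and the fingers are clear on both sides. Descending and gripping.

>>> apply_moves:
  moves:
    - [-1,0,15,1,0,0,0]
    - [-1,0,15,1,0,0,0]
    - [-1,0,15,0,0,0,0]
    - [-1,0,15,0,0,0,0]
    - [-1,0,12,0,0,0,0]
    - [-1,0,10,0,0,0,0]
    - [-1,0,9,0,0,0,0]
    - [-1,0,0,0,0,0,0]
    - [-1,0,0,0,0,0,0]

```text
time: 2.95
tool_pos: [0.5425, -0.152, 0.151]
tool_rot: [-0.083, 0.083, -0.702, 0.702]
contact_force: [0.3, -0.1, -0.0]
gripper_width: 1.004
```

>>> apply_moves:
  moves:
    - [0,0,0,0,0,0,0]
    - [0,0,0,0,0,0,0]
    - [0.3,0,0,0,0,0,0]
    - [1,0,0,0,0,0,0]
    - [1,0,0,0,0,0,0]
    - [1,0,0,0,0,0,0]
    - [1,0,0,0,0,0,0]
    - [1,0,0,0,0,0,0]
    - [1,0,0,0,0,0,0]

```text
time: 3.85
tool_pos: [0.5423, -0.1515, 0.1514]
tool_rot: [0.083, -0.083, 0.703, -0.702]
contact_force: [-2.7, 4.0, 4.9]
gripper_width: 0.287
```

The gripper stopped at about 25 mm, so it holds the knob with small side forces. Pulling up.

>>> apply_moves:
  moves:
    - [1,0,-4,0,0,0,0]
    - [1,0,-4,0,0,0,0]
    - [1,0,-5,0,0,0,0]
    - [1,0,-5,0,0,0,0]
    - [1,0,-5,0,0,0,0]
    - [1,0,-5,0,0,0,0]
    - [1,0,-3,0,0,0,0]
    - [1,0,-2,0,0,0,0]
    - [1,0,0,0,0,0,0]
    - [1,0,0,0,0,0,0]

```text
time: 4.85
tool_pos: [0.5422, -0.1514, 0.1817]
tool_rot: [0.083, -0.083, 0.703, -0.702]
contact_force: [5.8, 1.6, -9.5]
gripper_width: 0.283
```

```bash
python3 -c "
from h import *
delta([.5423,-.1515,.1514+.034])
a=manip.grab_frame('scene')[130:310,90:320];b=manip.grab_frame('wrist')
o=np.zeros((600,800,3),np.uint8);o[:313,:400]=cv2.resize(a,(400,313),interpolation=cv2.INTER_CUBIC);o[:300,400:]=cv2.resize(b,(400,300))
cv2.imwrite('pics/c2.png',cv2.convertScaleAbs(o[:320],alpha=1.5))
"
```

```text
t 4.85 pos [ 0.5422 -0.1514  0.1817] axes
 [[-0.9725 -0.0001  0.2327]
 [-0.2327  0.0014 -0.9725]
 [-0.0003 -1.     -0.0014]]
tool shift mm [-0.1002 -3.7017  0.0843] F [ 5.8286  1.5841 -9.5028]
```

View pics/c2.png

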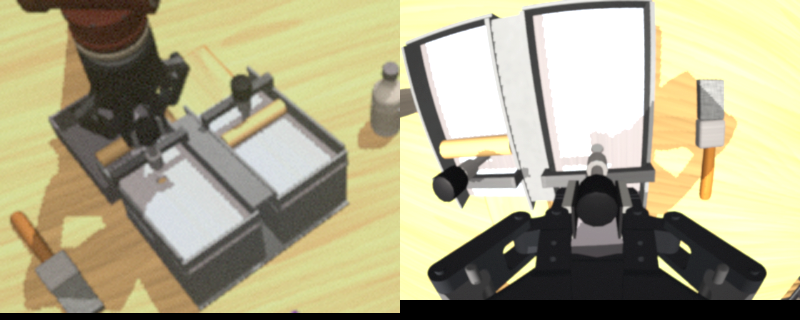

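The dowel has already rolled into the tray (crop (115,150)), and the left dowel is still in place. The plunger is about 30 mm up, so I raise it on to the hard stop.

>>> apply_moves:
  moves:
    - [1,0,-1.5,0,0,0,0]
    - [1,0,-1.5,0,0,0,0]
    - [1,0,0,0,0,0,0]
    - [1,0,0,0,0,0,0]

```text
time: 5.35
tool_pos: [0.5422, -0.1515, 0.1845]
tool_rot: [0.083, -0.083, 0.703, -0.702]
contact_force: [7.0, 3.1, -10.7]
gripper_width: 0.287
```

>>> apply_moves:
  moves:
    - [1,0,-1,0,0,0,0]
    - [1,0,0,0,0,0,0]
    - [1,0,0,0,0,0,0]

```text
time: 5.65
tool_pos: [0.5422, -0.1514, 0.1855]
tool_rot: [0.083, -0.083, 0.703, -0.702]
contact_force: [6.8, 2.0, -9.5]
gripper_width: 0.285
```

>>> apply_moves:
  moves:
    - [1,0,-1,0,0,0,0]
    - [1,0,0,0,0,0,0]
    - [1,0,0,0,0,0,0]

```text
time: 5.95
tool_pos: [0.5422, -0.1514, 0.1856]
tool_rot: [0.083, -0.083, 0.703, -0.702]
contact_force: [8.2, 1.7, -13.5]
gripper_width: 0.284
```

>>> apply_moves:
  moves:
    - [1,0,-0.5,0,0,0,0]
    - [1,0,0,0,0,0,0]
    - [1,0,0,0,0,0,0]

```text
time: 6.25
tool_pos: [0.5421, -0.1514, 0.1856]
tool_rot: [0.083, -0.083, 0.703, -0.702]
contact_force: [9.0, 0.6, -15.9]
gripper_width: 0.283
```

The hard stop is reached: the TCP no longer rises (+34.2 mm) while the force climbs to 16 N. One last check for creep, and a last look.

>>> apply_moves:
  moves:
    - [1,0,0,0,0,0,0]
    - [1,0,0,0,0,0,0]
    - [1,0,0,0,0,0,0]
    - [1,0,0,0,0,0,0]
    - [1,0,0,0,0,0,0]
    - [1,0,0,0,0,0,0]
    - [1,0,0,0,0,0,0]
    - [1,0,0,0,0,0,0]
    - [1,0,0,0,0,0,0]
    - [1,0,0,0,0,0,0]

```text
time: 7.25
tool_pos: [0.5422, -0.1514, 0.1856]
tool_rot: [0.083, -0.083, 0.703, -0.702]
contact_force: [8.9, 0.9, -14.8]
gripper_width: 0.287
```

```bash
python3 -c "
from h import *
a=manip.grab_frame('scene')[130:310,90:320];b=manip.grab_frame('top')[120:320,230:430]
o=np.zeros((500,800,3),np.uint8);o[:313,:400]=cv2.resize(a,(400,313),interpolation=cv2.INTER_CUBIC);o[:400,400:]=cv2.resize(b,(400,400))
cv2.imwrite('pics/c3.png',cv2.convertScaleAbs(o[:400],alpha=1.5))
"
```

```text
(no output)
```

View pics/c3.png

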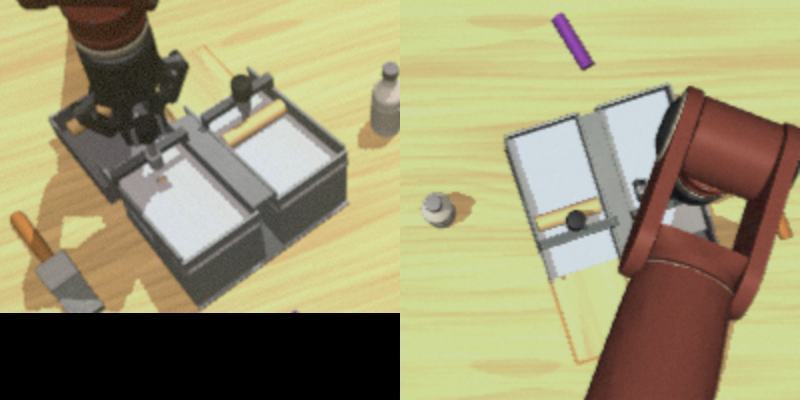

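The dowel is in the tray (crop (75,128)), the left dowel and knob are unchanged, and the tray, sheets, glue and brush stand where they were.

```bash
python3 -c "
from plant import manip
print(manip.job_done())"
```

```text
the job is handed in; nothing more can be done
None
```

I pulled the right lane's plunger, the one above the tray, up to its hard stop. Its dowel rolled into the tray, and I handed the job in at about 7.4 s with the knob still gripped.

- **Plunger:** the arm had risen 34.2 mm (34 mm is fully up). It stopped rising while the force grew to about 15 N, above the roughly 10 N spring, and it held steady for the following second.
- **Grip:** the gripper opening stayed at about 24 mm on the 26 mm knob. A sideways force of about 9 N remained, within the limits.
- **Scene:** the last pictures show the dowel in the tray and the left lane closed with its dowel in place. The glue is where it was. So are the tray, brush and sheets as far as they could be seen; the arm partly hid those three.

No check failed. The knob positions from the two cameras agreed to about 1 mm, and a close look with the wrist camera shifted the grasp by 2 mm.

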